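# Set a lapped stone bar on the bow gauge and swing the dial gauge over it

## Robot

A 7-joint arm with a two-finger parallel gripper is mounted at the origin on a cart in front of the work surface, level with it; the furniture and walls round the work are solid. World frame = base frame: x ahead of the robot, y to its left, z up, the work surface at z = 0. Lengths are in m, angles in rad, forces in N, time in s.
With the tool pointing down it reaches from about 0.4 to 0.925 m from the base axis. Payload 5.6 kg.
Tool frame: the origin (TCP) lies midway between the tips of the shut fingers; the grasp point (between the pads) lies 19 mm behind it; z points along the fingers, y is the line along which they close (so a half turn about z gives the same grasp; the last joint's range is limited). The gripper opens to 85 mm and grips with 20 to 120 N. Pads are 22 mm wide; open, the fingers measure 114 mm over their backs; the gripper's body (76 mm by 85 mm) begins 54 mm behind the grasp point. The pads swing forward as they close: fully open they stand 13 mm farther back than shut.
Start: joints at [1.074, 0.468, -0.012, 1.603, 0.006, 1.071, -0.056], TCP at [0.285, -0.584, 0.231] pointing down, gripper open.
Joint ranges: [-2.53, 2.53], [-0.31, 2.02], [-1.57, 1.55], [0.28, 2.44], [-1.29, 4.43], [0.15, 1.84], [-2.92, 2.92]. Speed limits (rad/s): [2.57, 2.57, 3.14, 3.14, 3.14, 3.14, 3.14].

## Interface

Orientations are given as a rotation vector (axis times angle).
In Python, from plant import arm gives the robot as it stands. The module is installed in compiled form; this text tells all that it offers.
- The arm moves only by the tool servo_tool, never from a script. Its argument "targets" is a list of rows, each a list of 3 entries, a list of its own where there are three numbers: the shift along the tool's x, y, z in units of 30 mm (1.0 is 30 mm), then the turn, a rotation vector about the tool's x, y, z in units of 5 degrees (1.0 is 5 degrees), then the opening in per cent of the stroke, from 0 (shut) to 100 (fully open). In form: [[[x, y, z], [wx, wy, wz], jaw], ...]. A call has 1 to 10 rows; each row shifts and turns the commanded pose from where the row before left it, along the tool's axes as they then stand; what a row does not reach is not made up. A row lasts 1/8 s, in which the tool goes at most 62.5 mm and 10.7 degrees, less where a joint would pass 70% of its speed; a pose out of reach is approached as far as the arm can. A call is refused whole if a number of a shift passes 1 or a number of a turn 1, either way. A call with a gripper value outside its range is refused whole. The fingers move at their own pace and stop on an object; "newtons" is the grip in N (left out, the last holds). Time passes only in rows, so rows that do not move let the fingers close. It gives the time, the measured TCP pose, the force, the opening and the grip force at its end, in the units of the state.
- arm.sense(): the state, without advancing time (a new reading comes with each control period).
- arm.read_camera(name): name is "side" or "top"; returns (picture, depth): 384x512x3 uint8, red, green, blue; 384x512 float32, m along the optical axis (not along the pixel's ray), 0 where there is no reading.
- arm.camera_params(name): a dict with "intrinsics" (3x3 intrinsics, pixels), "position" and "rotation" of the camera in the world. Camera axes: x right, y down, z forward; pixel columns grow to the right and rows downward; lengths in m; the calibration is good to about 2 mm. A picture is of the moment at which its call begins. camera_params takes no time and is no camera call.
- arm.close_job(): hands the job in; it is judged then, once.
Trained networks look in the newest picture that a camera, given by its name, has taken for a name from the list of things; names that differ only in an ending like _2 or _b are one class to them, and where a whole thing is asked for, a point or a joint stands for the part that bears it (a point fixed in the world has none). Each returns a list of dicts, best first, with "score" (0 to 1); they miss things now and then, are a little off and sometimes report something else, mostly with a low value. They report only what shows in the picture. A call takes as long as a camera call.
- arm.spot_in(camera, query): "point" ([x, y, z] in m, in world coordinates, good to about 4 mm: the middle of the surface that is visible of it).
- arm.silhouettes(camera, query): "pixels" (384x512 bool, what is visible of it).
The state is a dict: "time_s": time; "q": joint angles; "joint_vel": joint speeds; "effort": joint torques, N m; "eef_pos": TCP position; "ee_rot": TCP orientation; "force": force on the tool from outside, world axes, zero at the start; "ft_torque": the same for the moment, N m; "finger_gap": finger opening in m; "gripper_force": force on a finger pad.
Only numpy, scipy, OpenCV 4.12 (cv2) and the standard library are available. Lean on these libraries where they do the work, as an engineer would, in place of code of your own. Each camera call takes 0.05 s, during which the arm holds its last target. There are 200 camera calls.

## Task

Get the long stone bar ready for its bow check: set it down (do not drop it) on the two narrow roller supports of the gauge stand and push it fully home, its long side flat against both side pins and its end against the end pin. With the bar in place, push the free end of the swing arm round until the arm rests against its stop and the dial gauge stands over the bar; the bar must never touch the gauge or its arm. Leave the short offcut and the other things where they are.

Things in the scene. Friction and masses are not known exactly. Their poses are not given: they have to be found in the camera images.
- long_bar: the longer of two grey, square-section stone bars: 40 x 160 x 40 mm, about 0.64 kg (0.55 to 0.75), loose. It lies flat on the bench. Origin at the centre of its underside; its long axis is its y, z up. Both ends are alike.
- bar_mid (a point): the centre of the long bar's volume, 20 mm above the origin of long_bar
- offcut: the short bar of the same stone, 40 x 90 x 40 mm, loose; a bystander. It and the long bar lie side by side, either one on the left. Origin at the centre of its underside, long axis y.
- stand: the gauge stand, fixed to the bench: grey cast base plate 14 mm thick (x -58 to 58, y -108 to 108 mm, with a tongue 90 mm wide out to x = 163 mm). Origin on the bench at the centre of the wide part; x points away from the robot (within 0.2 rad), z up. The bar's place is along y. A slim post 135 mm high at x 112, y -31 mm carries the arm's stop screw, at x 112.
- roller_near_end_pin (a point): top of one of the two supports, at its middle: a ground steel roller, fixed, 10 mm diameter, 62 mm long, lying along the stand's x on a narrow block; at x 0, y 46, z 55 mm of the stand. The bar lies across both rollers and slides easily on them (1 to 2 N; pressing down on it while pushing adds to that). The block is 12 mm wide above, 22 mm below z 30 mm.
- roller_other (a point): top of the other support, a like roller, at x 0, y -46, z 55 mm of the stand
- side_pin_1 (a point): top of an upright steel pin of 8 mm diameter at x 24, y 66, z 77 mm of the stand; the bar's long side on the far (+x) side goes against it
- side_pin_2 (a point): top of the other side pin, 8 mm diameter, at x 24, y -66, z 77 mm of the stand
- end_pin (a point): top of the end pin, 8 mm diameter, at x 0, y 84, z 77 mm of the stand; the bar's +y end goes against it
- seat (a point): the point of the stand (x 0, y 0, z 75 mm in its frame, axes as the stand's) where the centre of the long bar (bar_mid) is when the bar lies on both rollers and touches all three pins
- swing_arm: the swing arm with its dial gauge, turning about a vertical post at x 130, y 0 of the stand. Origin on the post's axis, 100 mm above the bench (nut top at 148); the arm is an aluminium bar along its own -x, 20 mm wide, 118 to 136 mm above the bench, 205 mm long from the axis. Against the stop its axes are those of the stand, gauge over the bar's middle. Friction holds it where it is left; 1 N moves its end.
- pivot (a point): the post's axis at nut height. The arm starts clear of the bar, its free end swung 1.2 to 1.55 rad from the stop towards the stand's +y; pushing that end back (counter-clockwise from above) about the post brings it to the stop.
- free_end_knob (a point): on the axis of the black round knob (18 mm diameter, 142 to 170 mm above the bench) on top of the arm's free end; 195 mm from the post's axis, 152 mm above the bench
- plunger_tip (a point): the lowest point of the dial gauge's plunger, 130 mm from the post's axis on the arm's middle line; its lifter holds it 100 mm above the bench, so it passes 5 mm over a bar lying on the rollers. The gauge: 43 mm dial, 24 mm deep, facing the free end, top 203 mm above the bench.
- caliper: steel caliper, 68 x 210 x 13 mm, lying to the right of the stand; a bystander, origin under its centre
- petri_dish: glass dish with lid, 67 mm diameter, 17 mm high, to the near right of the stand; a bystander, origin under its centre
- hex_key: bent hexagon key, 30 x 92 x 6 mm, far left; a bystander, origin under its centre

How it is judged:
By the outcome, as a careful person would: the job done as asked, in the order asked, and still so for the second after the job is handed in, with the robot touching nothing.
It also fails if it takes over 72 s, if anything falls off the work surface, if the arm or the gripper's body presses on something with over 40 N, if the wrist force passes 120 N, or if a joint passes its speed limit or range.

## Working session

There is one attempt and no reset: what is moved stays moved. The work goes in short steps, Python scripts to look and compute and a tool call to move; the robot and the scene stay as the last step left them, time stands still between calls to the robot, and variables do not carry over. Pictures are saved under pics/ and viewed, at most 10 in all, crops included, and the job is handed in when it is done.

Besides the shell and the picture viewer there is one more tool, called after "Emit:" as name([rows], argument=value, ...), one row to a line, values as JSON. servo_tool: Moves the arm, as the interface text tells. Its arguments: {"type":"object","properties":{"targets":{"type":"array","items":{"type":"array"}},"newtons":{"type":"number"}},"required":["targets"]}

```bash
mkdir -p pics
cat > h.py <<'E'
import numpy as np, cv2
from plant import arm
def cloud(name):
    img,d=arm.read_camera(name); p=arm.camera_params(name)
    K=np.array(p["intrinsics"]);R=np.array(p["rotation"]);t=np.array(p["position"])
    v,u=np.indices(d.shape)
    c=np.stack([(u-K[0,2])/K[0,0]*d,(v-K[1,2])/K[1,1]*d,d],-1)
    W=c@R.T+t; W[d==0]=np.nan
    return img,d,W
E
python3 - <<'E'
from h import *
s=arm.sense(); print(s)
ims=[]
for n in("top","side"):
    img,d,W=cloud(n); ims.append(img); p=arm.camera_params(n); print(n,p)
    for q in("long_bar","offcut","stand","roller_other","side_pin_1","end_pin","swing_arm","free_end_knob","plunger_tip","pivot","caliper","petri_dish"):
        r=arm.spot_in(n,q); print(q,[(np.round(x["point"],3).tolist(),round(x["score"],2)) for x in r[:3]])
    np.savez(f"{n}0.npz",img=img,d=d,W=W)
    cv2.imwrite(f"pics/{n}0.png",cv2.cvtColor(img,cv2.COLOR_RGB2BGR))
E
```

```text
{'time_s': 0.0, 'q': array([ 1.07400151,  0.46839492, -0.01158034,  1.60366475,  0.00599701,
        1.07139914, -0.05626972]), 'joint_vel': array([ 7.36304158e-06, -2.17812547e-04, -1.48352344e-03, -4.36210938e-04,
       -7.77196605e-04,  1.62091163e-04,  1.99469705e-03]), 'effort': array([-3.43585234e-04, -5.32391810e+01,  2.11221323e-02, -2.51306123e+01,
        1.14136742e-02,  7.78768299e-03, -2.27126247e-05]), 'eef_pos': array([ 0.28461797, -0.58372825,  0.23030978]), 'ee_rot': array([-3.05938478e+00, -7.06240889e-01,  8.50717507e-04]), 'force': array([-0.22967672,  1.4868778 , -0.20582457]), 'ft_torque': array([-0.00200431, -0.05831454,  0.03528033]), 'gripper_force': 0.0, 'finger_gap': 0.0855726337984353}Traceback (most recent call last):
  File "<stdin>", line 5, in <module>
  File "h.py", line 8, in cloud
    W=c@R.T+t; W[d==0]=np.nan
      ~~~~~^~
ValueError: operands could not be broadcast together with shapes (384,512) (3,)
```

```bash
sed -i 's/R=np.array(p\["rotation"\])/R=cv2.Rodrigues(np.array(p["rotation"],float))[0]/' h.py
python3 - <<'E'
from h import *
for n in("top","side"):
    p=arm.camera_params(n); print(n,p)
    img,d,W=cloud(n)
    for q in("long_bar","offcut","stand","roller_other","side_pin_1","end_pin","swing_arm","free_end_knob","plunger_tip","pivot","caliper","petri_dish"):
        r=arm.spot_in(n,q); print(q,[(np.round(x["point"],3).tolist(),round(x["score"],2)) for x in r[:3]])
    np.savez(f"{n}0.npz",img=img,d=d,W=W)
    cv2.imwrite(f"pics/{n}0.png",cv2.cvtColor(img,cv2.COLOR_RGB2BGR))
print(arm.sense()["time_s"])
E
```

```text
top {'intrinsics': array([[499.43245024,   0.        , 255.46919292],
       [  0.        , 499.43245024, 194.10833283],
       [  0.        ,   0.        ,   1.        ]]), 'position': array([0.41494258, 0.01326803, 1.43986451]), 'rotation': array([-2.14114464,  2.20124163, -0.09667715])}
long_bar [([0.446, 0.221, 0.043], 0.7)]
offcut [([0.454, 0.373, 0.038], 0.86)]
stand [([0.571, -0.063, 0.017], 0.7)]
roller_other [([0.568, -0.065, 0.017], 0.67)]
side_pin_1 [([0.568, -0.063, 0.015], 0.91)]
end_pin [([0.572, -0.066, 0.014], 0.86)]
swing_arm [([0.654, 0.021, 0.137], 0.6), ([0.449, 0.221, 0.04], 0.43)]
free_end_knob [([0.654, 0.021, 0.138], 0.73), ([0.401, -0.342, 0.016], 0.65)]
plunger_tip []
pivot [([0.573, -0.062, 0.013], 0.75)]
caliper [([0.544, -0.335, 0.007], 0.77)]
petri_dish [([0.4, -0.339, 0.019], 0.84)]
side {'intrinsics': array([[347.84502552,   0.        , 263.51981393],
       [  0.        , 347.84502552, 195.54515081],
       [  0.        ,   0.        ,   1.        ]]), 'position': array([0.42308603, 0.75278618, 0.66208048]), 'rotation': array([-0.21282432,  2.73022913, -1.37858261])}
long_bar [([0.445, 0.235, 0.042], 0.78), ([0.579, -0.033, 0.02], 0.25)]
offcut [([0.45, 0.38, 0.039], 0.88)]
stand [([0.582, -0.032, 0.02], 0.67)]
roller_other [([0.585, -0.031, 0.02], 0.61), ([0.637, 0.318, 0.005], 0.24)]
side_pin_1 [([0.588, -0.034, 0.017], 0.74), ([0.404, -0.33, 0.018], 0.54)]
end_pin [([0.584, -0.037, 0.02], 0.67)]
swing_arm [([0.649, 0.068, 0.146], 0.57)]
free_end_knob [([0.649, 0.066, 0.148], 0.7)]
plunger_tip [([0.65, 0.065, 0.148], 0.86)]
pivot [([0.582, -0.037, 0.021], 0.73)]
caliper [([0.546, -0.333, 0.005], 0.77)]
petri_dish [([0.402, -0.33, 0.017], 0.65)]
1.35
```

View pics/top0.png

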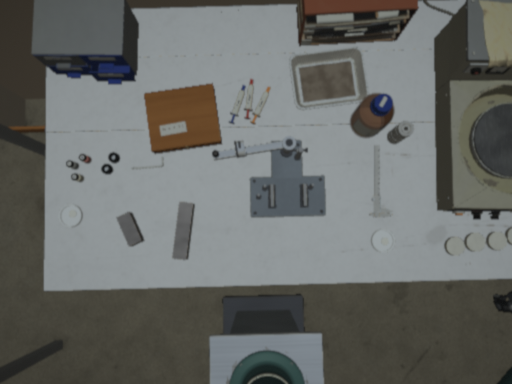

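View pics/side0.png

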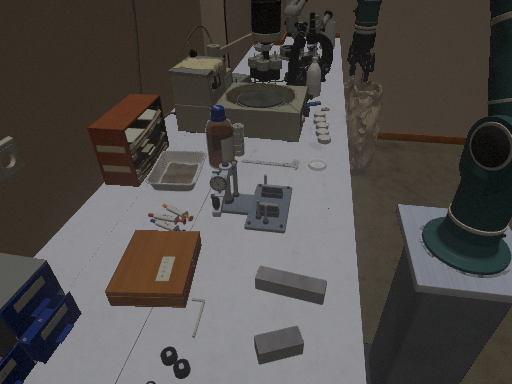

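```bash
cat > m.py <<'E'
from h import *
def rect(P):
    (c,s,a)=cv2.minAreaRect((P[:,:2]*1000).astype(np.float32)); return np.round(c,1),np.round(s,1),round(a,1)
def sel(W,x0,x1,y0,y1,z0,z1):
    m=(W[...,0]>x0)&(W[...,0]<x1)&(W[...,1]>y0)&(W[...,1]<y1)&(W[...,2]>z0)&(W[...,2]<z1)
    return W[m]
def pca(P):
    c=P[:,:2].mean(0); w,v=np.linalg.eigh(np.cov((P[:,:2]-c).T)); a=v[:,1]
    return np.round(c*1000,1),np.round(np.degrees(np.arctan2(a[1],a[0]))%180,1),np.round(np.median(P[:,2])*1000,1),len(P)
E
python3 - <<'E'
from m import *
for n in("top","side"):
    f=np.load(n+"0.npz");W=f["W"]
    print(n)
    for nm,b in dict(bench=(.4,.5,-.2,-.1,-.05,.05),bar=(.33,.56,.14,.30,.033,.05),off=(.33,.56,.31,.48,.033,.05)).items():
        P=sel(W,*b); print(nm,pca(P),rect(P))
    P=sel(W,.4,.8,-.22,.12,.008,.022); print("base",pca(P),rect(P))
    for z0,z1 in((.04,.062),(.062,.085)):
        P=sel(W,.45,.62,-.22,.08,z0,z1)
        for yy in((-.22,-.065),(-.065,.08)):
            Q=P[(P[:,1]>yy[0])&(P[:,1]<yy[1])]
            if len(Q)>2: print("roll",z0,pca(Q),rect(Q))
    P=sel(W,.5,.8,-.15,.2,.11,.22); print("arm",pca(P),rect(P))
    h=P[P[:,2]>.14]; print(np.round(h[::max(1,len(h)//25)]*1000).astype(int).tolist())
f=np.load("top0.npz");im=f["img"][120:230,190:340]
cv2.imwrite("pics/c1.png",cv2.cvtColor(cv2.resize(im,None,fx=5,fy=5,interpolation=cv2.INTER_CUBIC),cv2.COLOR_RGB2BGR))
E
```

```text
top
bench (array([ 449.7, -149.8]), np.float64(41.8), np.float64(-0.0), 1211) (array([ 449.7, -150.1]), array([99.7, 99.7]), 89.8)
bar (array([449.3, 225. ]), np.float64(172.1), np.float64(39.6), 817) (array([449.7, 224.9]), array([ 41.5, 159.8]), 82.0)
off (array([457.7, 375.4]), np.float64(23.5), np.float64(39.8), 465) (array([457.7, 375.6]), array([90.5, 40.4]), 23.7)
base (array([572.5, -66.8]), np.float64(32.5), np.float64(13.6), 3422) (array([602.2, -47.7]), array([407.9, 323.4]), 3.3)
roll 0.04 (array([ 541. , -119.7]), np.float64(176.5), np.float64(52.8), 96) (array([ 540. , -126.9]), array([59.4, 26.7]), 0.3)
roll 0.04 (array([539.4, -25.8]), np.float64(2.5), np.float64(51.9), 98) (array([539.4, -10.9]), array([59.5, 43.7]), 1.8)
roll 0.062 (array([ 563.5, -138.8]), np.float64(148.3), np.float64(75.2), 8) (array([ 563.5, -138.4]), array([5.6, 5.6]), 1.7)
roll 0.062 (array([549.4,   3.5]), np.float64(144.3), np.float64(76.0), 13) (array([552.1,   0.9]), array([ 6. , 37.4]), 53.4)
arm (array([655.4,   7.4]), np.float64(96.2), np.float64(137.3), 903) (array([658.4,   3.7]), arr
[... 1327 characters left out ...]
array([9.9, 7.4]), 77.7)
roll 0.062 (array([551.1,   4.2]), np.float64(140.5), np.float64(69.7), 35) (array([551. ,   3.5]), array([ 7.4, 34.4]), 50.7)
arm (array([650.7,  40.2]), np.float64(95.4), np.float64(142.8), 778) (array([657.6,   4.2]), array([ 45.4, 256.6]), 5.2)
[[675, -77, 149], [684, -74, 143], [669, -63, 148], [659, -68, 142], [674, -56, 142], [662, 57, 201], [657, 52, 192], [641, 54, 192], [670, 53, 183], [663, 69, 190], [660, 69, 188], [660, 69, 185], [658, 68, 182], [655, 71, 181], [656, 69, 176], [657, 68, 173], [658, 67, 169], [655, 68, 167], [652, 69, 165], [646, 66, 161], [655, 70, 156], [648, 119, 171], [635, 121, 168], [646, 127, 162], [641, 130, 160], [636, 125, 150]]
```

View pics/c1.png

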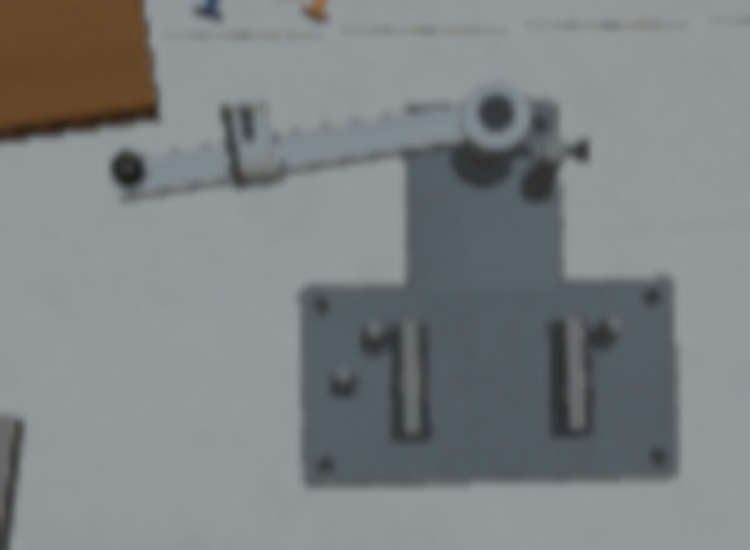

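Run:
```python
from m import *
from scipy.optimize import least_squares, minimize
from scipy.spatial.transform import Rotation as Rn
s=arm.sense(); print(Rn.from_rotvec(s["ee_rot"]).as_matrix().round(3))
for n in("top","side"):
    W=np.load(n+"0.npz")["W"]
    P=sel(W,.46,.72,-.19,.05,.007,.021)*1000
    # edges of the wide part
    def edge(k,bins,kk,f,lo,hi):
        out=[]
        for b in np.arange(lo,hi,5):
            q=P[(P[:,k]>b)&(P[:,k]<b+5)]
            if len(q)>3: out.append((b+2.5,f(q[:,kk])))
        out=np.array(out); c=np.polyfit(out[:,0],out[:,1],1); r=out[:,1]-np.polyval(c,out[:,0]); g=abs(r-np.median(r))<3
        return np.polyfit(out[g,0],out[g,1],1)
    e1=edge(1,0,0,np.min,-165,20); print(n,"near x at y=-73",np.polyval(e1,-73),"yaw",-np.degrees(e1[0]))
    e2=edge(0,0,1,np.max,495,590);e3=edge(0,0,1,np.min,495,590)
    print("y edges at x=540",np.polyval(e2,540),np.polyval(e3,540),"yaw",np.degrees([e2[0],e3[0]]))
    for nm,b in dict(knob=(.61,.67,.09,.15,.155,.18),nut=(.63,.70,-.1,-.04,.144,.155),pinA=(.55,.58,-.15,-.125,.062,.085),pinB=(.552,.58,-.02,.006,.06,.085),pinE=(.52,.552,.0,.03,.06,.085),r1=(.49,.59,-.045,-.008,.05,.06),r2=(.49,.59,-.14,-.1,.05,.06)).items():
        Q=sel(W,*b); 
        if len(Q): print(nm,pca(Q),(Q.min(0)*1000).round(),(Q.max(0)*1000).round())
```

```text
[[ 0.899  0.438 -0.   ]
 [ 0.438 -0.899 -0.   ]
 [-0.     0.    -1.   ]]
top near x at y=-73 483.4669282277211 yaw 0.22284691273914933
y edges at x=540 33.13565076805351 -179.92485230403028 yaw [0.2187733  0.19441369]
knob (array([641.9, 118.6]), np.float64(174.7), np.float64(168.6), 41) [635. 111. 158.] [651. 127. 174.]
nut (array([668.7, -74. ]), np.float64(41.5), np.float64(146.7), 52) [652. -90. 144.] [685. -59. 154.]
pinA (array([ 563.5, -138.8]), np.float64(148.3), np.float64(75.2), 8) [ 561. -141.   63.] [ 566. -136.   77.]
pinB (array([564.8,  -7.5]), np.float64(171.7), np.float64(72.6), 5) [562.  -9.  69.] [568.  -6.  78.]
pinE (array([539.8,  10.4]), np.float64(127.7), np.float64(76.7), 8) [537.   8.  68.] [543.  14.  81.]
r1 (array([541.7, -27.5]), np.float64(1.6), np.float64(53.3), 64) [510. -33.  50.] [570.  -9.  60.]
r2 (array([ 541.1, -119.3]), np.float64(178.7), np.float64(53.4), 71) [ 510. -135.   50.] [ 570. -114.   59.]
side near x at y=-73 482.9026805798037 yaw 0.03161052652052581
y edges at x=540 36.14090190131153 -110.11925893341756 yaw [-0.09483395  1.81101185]
knob (array([641.4, 124.2]), np.float64(16.5), np.float64(165.5), 54) [634. 116. 156.] [650. 130. 171.]
nut (array([668.9, -71.3]), np.float64(52.2), np.float64(148.2), 24) [660. -81. 144.] [677. -63. 149.]
pinA (array([ 563. , -136.7]), np.float64(129.0), np.float64(70.6), 15) [ 560. -145.   63.] [ 566. -134.   77.]
pinB (array([562.6,  -5.4]), np.float64(47.9), np.float64(69.6), 18) [560.  -9.  62.] [565.  -2.  78.]
pinE (array([539.9,  13.3]), np.float64(47.5), np.float64(69.1), 19) [537.   7.  62.] [543.  16.  79.]
r1 (array([534.8, -24.8]), np.float64(0.7), np.float64(53.8), 52) [509. -32.  50.] [561. -18.  57.]
r2 (array([ 544.1, -119.9]), np.float64(168.5), np.float64(52.9), 60) [ 511. -140.   50.] [ 570. -113.   59.]
```

Emit:
servo_tool([
  [[0,0,0],[0,0,-1],100],
  [[0,0,0],[0,0,-1],100],
  [[0,0,0],[0,0,-1],100],
  [[0,0,0],[0,0,-1],100],
  [[0,0,0],[0,0,-1],100],
  [[0,0,0],[0,0,-1],100],
  [[0,0,0],[0,0,-1],100],
  [[0,0,0],[0,0,-1],100],
  [[0,0,0],[0,0,-1],100],
  [[0,0,0],[0,0,-1],100],
])

```text
time_s: 2.6
eef_pos: [0.2849, -0.5842, 0.2313]
ee_rot: [2.473, 1.938, -0.0]
force: [-0.1, -0.6, -0.7]
finger_gap: 0.0855
gripper_force: 0.0
```

Emit:
servo_tool([
  [[0,0,0],[0,0,-1],100],
  [[0,0,0],[0,0,-1],100],
  [[0,0,0],[0,0,-0.8],100],
  [[1,0.6,0],[0,0,0],100],
  [[1,0.6,0],[0,0,0],100],
  [[1,0.6,0],[0,0,0],100],
  [[1,0.6,0],[0,0,0],100],
  [[1,0.6,0],[0,0,0],100],
  [[1,0.6,0],[0,0,0],100],
  [[1,0.6,0],[0,0,0],100],
])

```text
time_s: 3.85
eef_pos: [0.4115, -0.3733, 0.2315]
ee_rot: [2.221, 2.221, -0.0]
force: [0.3, -0.9, -0.3]
finger_gap: 0.0854
gripper_force: 0.0
```

Emit:
servo_tool([
  [[1,0.3,0],[0,0,0],100],
  [[1,0.3,0],[0,0,0],100],
  [[1,0.3,0],[0,0,0],100],
  [[1,0.3,0],[0,0,0],100],
  [[1,0.1,0],[0,0,0],100],
  [[1,0,0],[0,0,0],100],
  [[1,0,0],[0,0,0],100],
  [[1,0,0],[0,0,0],100],
  [[1,0,0],[0,0,0],100],
  [[1,0,0],[0,0,0],100],
])

```text
time_s: 5.1
eef_pos: [0.45, -0.0734, 0.2315]
ee_rot: [2.221, 2.221, 0.0]
force: [1.0, -0.1, -0.3]
finger_gap: 0.0856
gripper_force: 0.0
```

Emit:
servo_tool([
  [[1,0,0],[0,0,0],100],
  [[1,0,0],[0,0,0],100],
  [[1,0,0],[0,0,0],100],
  [[1,0,0],[0,0,0],100],
  [[1,0,0],[0,0,0],100],
  [[1,0,0],[0,0,0],100],
  [[1,0,0],[0,0,0],100],
  [[1,0,0],[0,0,0],100],
  [[1,0,0],[0,0,0],100],
  [[1,0,0],[0,0,0],100],
])

```text
time_s: 6.35
eef_pos: [0.4501, 0.2267, 0.2314]
ee_rot: [2.222, 2.221, 0.0]
force: [-0.0, 0.9, 0.4]
finger_gap: 0.0856
gripper_force: 0.0
```

Emit:
servo_tool([
  [[0,0,0.3],[0,0,-1],100],
  [[0,0,0.3],[0,0,-1],100],
  [[0,0,0.3],[0,0,-1],100],
  [[0,0,0.3],[0,0,-1],100],
  [[0,0,0.3],[0,0,-1],100],
  [[0,0,0.3],[0,0,-1],100],
  [[0,0,0.3],[0,0,-1],100],
  [[0,0,0],[0,0,-1],100],
  [[0,0,0],[0,0,-1],100],
  [[0,0,0],[0,0,-1],100],
])

```text
time_s: 7.6
eef_pos: [0.4501, 0.2256, 0.1683]
ee_rot: [1.071, 2.953, -0.0]
force: [0.2, -0.2, 0.6]
finger_gap: 0.0851
gripper_force: 0.0
```

Emit:
servo_tool([
  [[0,0,0],[0,0,-1],100],
  [[0,0,0],[0,0,-1],100],
  [[0,0,0],[0,0,-1],100],
  [[0,0,0],[0,0,-1],100],
  [[0,0,0],[0,0,-1],100],
  [[0,0,0],[0,0,-1],100],
  [[0,0,0],[0,0,-0.4],100],
  [[0,0,0],[0,0,0],100],
])

```text
time_s: 8.6
eef_pos: [0.4501, 0.2257, 0.1683]
ee_rot: [-0.221, -3.134, -0.0]
force: [-0.2, -0.4, 0.4]
finger_gap: 0.0853
gripper_force: 0.0
```

```bash
cat > st.py <<'E'
from h import *
from scipy.spatial.transform import Rotation as Rn
def st(tgt=None,psi=None):
    s=arm.sense(); R=Rn.from_rotvec(s["ee_rot"]).as_matrix(); p=s["eef_pos"]
    print("t",round(s["time_s"],2),"p",(p*1000).round(1),"psi",np.degrees(np.arctan2(R[1,1],R[0,1])).round(2),"zax",R[:,2].round(3),"F",s["force"].round(2),"gap",round(s["finger_gap"]*1000,1),"gf",round(s["gripper_force"],1))
    if tgt is not None: print("need tool units",(R.T@(np.array(tgt)/1000-p)/.03).round(2))
    if psi is not None: print("need wz",-((psi-np.degrees(np.arctan2(R[1,1],R[0,1]))+180)%360-180)/5)
E
python3 -c "
from st import *
st((449,225.7,6),82.1)"
```

```text
t 8.6 p [450.1 225.7 168.3] psi 81.93 zax [-0.  0. -1.] F [-0.2  -0.4   0.44] gap 85.3 gf 0.0
need tool units [ 0.04 -0.    5.41]
need wz -0.034055067316370466
```

Emit:
servo_tool([
  [[0.04,0,0.9],[0,0,0],100],
  [[0,0,0.9],[0,0,0],100],
  [[0,0,0.9],[0,0,0],100],
  [[0,0,0.9],[0,0,0],100],
  [[0,0,0.9],[0,0,0],100],
  [[0,0,0.6],[0,0,0],100],
  [[0,0,0.3],[0,0,0],100],
  [[0,0,0],[0,0,0],30],
  [[0,0,0],[0,0,0],20],
  [[0,0,0],[0,0,0],20],
], newtons=60)

```text
time_s: 9.85
eef_pos: [0.4493, 0.2251, 0.0071]
ee_rot: [0.22, 3.133, -0.003]
force: [-0.3, -3.7, 6.2]
finger_gap: 0.0396
gripper_force: 62.2
```

Emit:
servo_tool([
  [[0,0,0],[0,0,0],20],
  [[0,0,0],[0,0,0],20],
  [[0,0,0],[0,0,0],20],
])

```text
time_s: 10.22
eef_pos: [0.4493, 0.2251, 0.0072]
ee_rot: [0.22, 3.133, -0.002]
force: [-1.3, -2.7, 4.4]
finger_gap: 0.039
gripper_force: 62.3
```

Emit:
servo_tool([
  [[0,0,-0.3],[0,0,0],20],
  [[0,0,-0.8],[0,0,0],20],
  [[0,0,-0.8],[0,0,0],20],
  [[0,0,-0.8],[0,0,0],20],
  [[0,0,-0.8],[0,0,0],20],
  [[0,0,0],[0,0,0.5],20],
  [[0,0,0],[0,0,1],20],
  [[0,0,0],[0,0,1],20],
  [[0,0,0],[0,0,1],20],
  [[0,0,0],[0,0,1],20],
])

```text
time_s: 11.48
eef_pos: [0.4478, 0.2252, 0.1099]
ee_rot: [-0.833, -3.027, 0.002]
force: [0.7, 1.2, -7.0]
finger_gap: 0.0392
gripper_force: 62.2
```

Emit:
servo_tool([
  [[0,0,0],[0,0,1],20],
  [[0,0,0],[0,0,1],20],
  [[0,0,0],[0,0,1],20],
  [[0,0,0],[0,0,1],20],
  [[0,0,0],[0,0,1],20],
  [[0,0,0],[0,0,1],20],
  [[0,0,0],[0,0,1],20],
  [[0,0,0],[0,0,1],20],
  [[0,0,0],[0,0,1],20],
  [[0,0,0],[0,0,1],20],
])

```text
time_s: 12.72
eef_pos: [0.4477, 0.2253, 0.1099]
ee_rot: [-2.034, -2.393, 0.004]
force: [0.1, -0.2, -6.9]
finger_gap: 0.0394
gripper_force: 62.1
```

Emit:
servo_tool([
  [[0,0,0],[0,0,1],20],
  [[0,0,0],[0,0,0.85],20],
  [[-0.4,0,0],[0,0,0],20],
  [[-0.9,0,0],[0,0,0],20],
  [[-0.9,0,0],[0,0,0],20],
  [[-0.9,0,0],[0,0,0],20],
  [[-0.9,0,0],[0,0,0],20],
  [[-0.9,0,0],[0,0,0],20],
  [[-0.9,0,0],[0,0,0],20],
  [[-0.9,0,0],[0,0,0],20],
])

```text
time_s: 13.98
eef_pos: [0.4486, 0.0231, 0.1107]
ee_rot: [-2.216, -2.226, 0.002]
force: [0.6, 0.9, -7.4]
finger_gap: 0.0393
gripper_force: 62.0
```

Emit:
servo_tool([
  [[-0.9,0,0],[0,0,0],20],
  [[-0.9,0,0],[0,0,0],20],
  [[-0.9,0,0],[0,0,0],20],
  [[-0.6,0,0],[0,0,0],20],
  [[0,0,0],[0,0,0],20],
])

```text
time_s: 14.6
eef_pos: [0.4489, -0.0762, 0.1106]
ee_rot: [-2.22, -2.222, 0.002]
force: [-0.2, 0.4, -7.4]
finger_gap: 0.0394
gripper_force: 62.0
```

Run:
```python
from st import *
from m import *
st((528.5,-84,75),0.2)
for n in("top","side"):
    img,d,W=cloud(n); P=sel(W,.40,.48,-.19,.03,.11,.2); 
    z=np.percentile(P[:,2],60) if len(P) else 0
    P=P[P[:,2]<.175]; print(n,len(P),pca(P),rect(P),np.histogram(P[:,2],8))
    np.savez(n+"1.npz",img=img,d=d,W=W)
    cv2.imwrite(f"pics/{n}1.png",cv2.cvtColor(img,cv2.COLOR_RGB2BGR))
```

```text
t 14.6 p [448.9 -76.2 110.6] psi 0.06 zax [-0.002 -0.001 -1.   ] F [-0.19  0.41 -7.39] gap 39.4 gf 62.0
need tool units [-0.26  2.65  1.18]
need wz -0.028538556324303955
top 234 (array([449.2, -13.1]), np.float64(54.6), np.float64(143.2), 234) (array([449.5, -14.7]), array([38.7, 41.3]), 0.2) (array([  2,   0,   2,   0,   3,  72, 139,  16]), array([0.11202845, 0.11698679, 0.12194514, 0.12690349, 0.13186184,
       0.13682018, 0.14177853, 0.14673688, 0.15169523]))
side 737 (array([446.6, -45.2]), np.float64(87.6), np.float64(143.3), 737) (array([440.1, -61.7]), array([ 78.8, 144. ]), 8.8) (array([ 39,  54,  64, 100, 372,  21,  48,  39]), array([0.11011306, 0.11821416, 0.12631526, 0.13441635, 0.14251745,
       0.15061854, 0.15871964, 0.16682073, 0.17492183]))
```

View pics/side1.png

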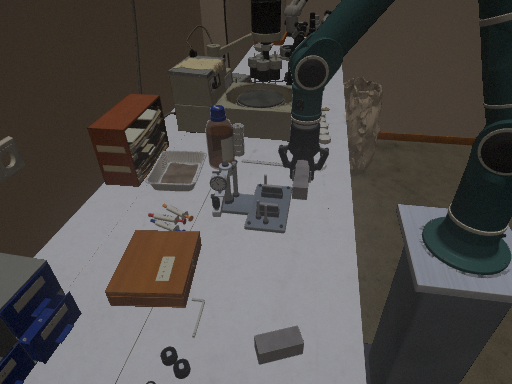

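Emit:
servo_tool([
  [[-0.22,0.4,0],[0,0,0],20],
  [[0,0.8,0],[0,0,0],20],
  [[0,0.8,0],[0,0,0],20],
  [[0,0.77,0],[0,0,0],20],
  [[0,0,0.5],[0,0,0],20],
  [[0,0,0.5],[0,0,0],20],
  [[0,0,0.3],[0,0,0],20],
  [[0,0,0.15],[0,0,0],20],
  [[0,0,0],[0,0,0],20],
])

```text
time_s: 15.82
eef_pos: [0.5329, -0.0803, 0.0675]
ee_rot: [-2.216, -2.226, 0.001]
force: [-0.5, 0.1, -7.4]
finger_gap: 0.0386
gripper_force: 62.1
```

Emit:
servo_tool([
  [[0,0,0.05],[0,0,0],20],
  [[0,0,0.03],[0,0,0],20],
  [[0,0,0.03],[0,0,0],20],
  [[0,0,0],[0,0,0],20],
])

```text
time_s: 16.32
eef_pos: [0.5332, -0.0803, 0.0645]
ee_rot: [2.217, 2.226, -0.0]
force: [0.0, 0.0, -6.6]
finger_gap: 0.0391
gripper_force: 62.1
```

Emit:
servo_tool([
  [[0,0,0.03],[0,0,0],20],
  [[0,0,0.03],[0,0,0],20],
  [[0,0,0],[0,0,0],20],
])

```text
time_s: 16.7
eef_pos: [0.5331, -0.0803, 0.0625]
ee_rot: [-2.216, -2.226, 0.0]
force: [-0.5, 0.5, -6.6]
finger_gap: 0.0394
gripper_force: 62.1
```

Emit:
servo_tool([
  [[0,0,0.03],[0,0,0],20],
  [[0,0,0],[0,0,0],20],
])

```text
time_s: 16.95
eef_pos: [0.5333, -0.0803, 0.0621]
ee_rot: [2.216, 2.226, -0.0]
force: [-1.6, 0.1, -1.1]
finger_gap: 0.0392
gripper_force: 62.9
```

Emit:
servo_tool([
  [[0.05,0,0.01],[0,0,0],20],
  [[0.05,0,0],[0,0,0],20],
  [[0.04,0,0],[0,0,0],20],
  [[0,0,0],[0,0,0],20],
])

```text
time_s: 17.45
eef_pos: [0.5342, -0.0763, 0.0621]
ee_rot: [2.215, 2.225, 0.002]
force: [0.0, -4.3, 4.4]
finger_gap: 0.0394
gripper_force: 63.5
```

Emit:
servo_tool([
  [[0.04,0,0],[0,0,0],20],
  [[0,0,0],[0,0,0],20],
])

```text
time_s: 17.7
eef_pos: [0.5341, -0.0756, 0.0621]
ee_rot: [2.216, 2.224, 0.001]
force: [0.8, -4.6, 5.6]
finger_gap: 0.039
gripper_force: 63.7
```

Emit:
servo_tool([
  [[0,0,-0.03],[0,0,0],20],
  [[0.04,0,0],[0,0,0],20],
  [[0,0,0],[0,0,0],20],
])

```text
time_s: 18.08
eef_pos: [0.5338, -0.0755, 0.0622]
ee_rot: [2.217, 2.223, -0.0]
force: [2.3, -6.2, -1.5]
finger_gap: 0.0392
gripper_force: 62.8
```

Emit:
servo_tool([
  [[0.04,0,0],[0,0,0],20],
  [[0,0,0],[0,0,0],20],
])

```text
time_s: 18.32
eef_pos: [0.5338, -0.0754, 0.0622]
ee_rot: [2.218, 2.221, -0.002]
force: [2.2, -9.3, -0.5]
finger_gap: 0.0392
gripper_force: 62.9
```

Emit:
servo_tool([
  [[-0.05,0,0],[0,0,0],20],
  [[0,0,0],[0,0,0],45],
  [[0,0,0],[0,0,0],60],
  [[0,0,0],[0,0,0],65],
  [[0,0,0],[0,0,0],65],
])

```text
time_s: 18.95
eef_pos: [0.533, -0.0731, 0.0622]
ee_rot: [-2.215, -2.227, -0.0]
force: [0.7, 0.3, -0.7]
finger_gap: 0.0555
gripper_force: 0.0
```

Emit:
servo_tool([
  [[0,0,0.25],[0,0,0],65],
  [[0,0,0.25],[0,0,0],65],
  [[0,0.15,0],[0,0,0],65],
  [[0,0.1,0],[0,0,0],65],
  [[0,0.07,0],[0,0,0],65],
  [[0,0,0],[0,0,0],65],
])

```text
time_s: 19.7
eef_pos: [0.5421, -0.074, 0.0473]
ee_rot: [-2.216, -2.226, 0.002]
force: [-3.0, 0.7, 1.6]
finger_gap: 0.0551
gripper_force: 1.7
```

Run:
```python
from st import *
st()
```

```text
t 19.7 p [542.1 -74.   47.3] psi 0.25 zax [-0.002 -0.    -1.   ] F [-2.99  0.75  1.64] gap 55.1 gf 1.7
```

Emit:
servo_tool([
  [[0,0.07,0],[0,0,0],65],
  [[0,0.05,0],[0,0,0],65],
  [[0,0.04,0],[0,0,0],65],
  [[0,0,0],[0,0,0],65],
])

```text
time_s: 20.2
eef_pos: [0.5469, -0.0739, 0.0473]
ee_rot: [-2.216, -2.225, 0.002]
force: [-4.9, 0.6, 3.4]
finger_gap: 0.0554
gripper_force: 2.6
```

Emit:
servo_tool([
  [[0,0.04,0],[0,0,0],65],
  [[0,0,0],[0,0,0],65],
])

```text
time_s: 20.45
eef_pos: [0.5468, -0.0739, 0.0472]
ee_rot: [-2.215, -2.224, 0.005]
force: [-8.7, 0.6, 5.9]
finger_gap: 0.0555
gripper_force: 4.2
```

Emit:
servo_tool([
  [[0,-0.12,0],[0,0,0],65],
  [[0,-0.13,0],[0,0,0],65],
  [[0,0,-0.8],[0,0,0],65],
  [[0,0,-0.8],[0,0,0],65],
  [[0,0,-0.9],[0,0,0],65],
  [[-0.8,0,0],[0,0,0],50],
  [[-0.9,0,0],[0,0,0],20],
  [[-0.9,0,0],[0,0,0],0],
  [[-0.9,0,0],[0,0,0],0],
  [[0,0,0],[0,0,0],0],
], newtons=20)

```text
time_s: 21.7
eef_pos: [0.5419, -0.1817, 0.1224]
ee_rot: [2.22, 2.22, -0.0]
force: [-0.1, -0.9, 0.2]
finger_gap: -0.0003
gripper_force: 0.0
```

Run:
```python
from st import *
from m import *
st((539,-176,65),0.2)
for n in("top","side"):
    img,d,W=cloud(n); P=sel(W,.49,.6,-.17,.02,.088,.105) 
    print(n,len(P),pca(P),rect(P))
    np.savez(n+"2.npz",img=img,d=d,W=W)
    cv2.imwrite(f"pics/{n}2.png",cv2.cvtColor(img,cv2.COLOR_RGB2BGR))
```

```text
t 21.7 p [ 541.9 -181.7  122.4] psi 0.0 zax [ 0.001 -0.001 -1.   ] F [-0.15 -0.88  0.22] gap -0.3 gf 0.0
need tool units [ 0.19 -0.1   1.91]
need wz -0.03974957145435951
top 866 (array([540. , -73.3]), np.float64(89.9), np.float64(94.3), 866) (array([540.2, -73.3]), array([158.2,  40.2]), 89.8)
side 458 (array([539. , -63.6]), np.float64(90.0), np.float64(94.8), 458) (array([539.6, -71.5]), array([ 39.9, 162.2]), 0.1)
```

Emit:
servo_tool([
  [[0,-0.1,0.6],[0,0,0],0],
  [[0,0,0.7],[0,0,0],0],
  [[0,0,0.6],[0,0,0],0],
  [[0.3,0,0],[0,0,0],0],
  [[0.1,0,0],[0,0,0],0],
  [[0.1,0,0],[0,0,0],0],
  [[0,0,0],[0,0,0],0],
])

```text
time_s: 22.68
eef_pos: [0.5388, -0.1655, 0.0659]
ee_rot: [2.216, 2.224, -0.001]
force: [0.6, -4.6, -1.9]
finger_gap: 0.0001
gripper_force: 2.2
```

Emit:
servo_tool([
  [[0.08,0,0],[0,0,0],0],
  [[0.06,0,0],[0,0,0],0],
  [[0,0,0],[0,0,0],0],
])

```text
time_s: 23.05
eef_pos: [0.5387, -0.1654, 0.0661]
ee_rot: [2.217, 2.218, -0.006]
force: [-0.2, -13.9, -2.2]
finger_gap: -0.0001
gripper_force: 6.4
```

Emit:
servo_tool([
  [[-0.3,0,0],[0,0,0],0],
  [[-0.3,-0.4,0],[0,0,0],0],
  [[0,-1,0],[0,0,0],0],
  [[0,-0.8,0],[0,0,0],0],
  [[0.8,0,0],[0,0,0],0],
  [[1,0,0],[0,0,0],0],
  [[1,0,0],[0,0,0],0],
  [[0.7,0.2,0],[0,0,0],0],
  [[0,0.5,0],[0,0,0],0],
  [[0,0.2,0],[0,0,0],0],
])

```text
time_s: 24.3
eef_pos: [0.5004, -0.0738, 0.0656]
ee_rot: [2.217, 2.225, 0.001]
force: [-0.1, -0.6, 0.3]
finger_gap: -0.0001
gripper_force: 0.0
```

Run:
```python
from st import *
st((505,-72.5,66),0.2)
```

```text
t 24.3 p [500.4 -73.8  65.6] psi 0.21 zax [ 0.001 -0.    -1.   ] F [-0.14 -0.56  0.31] gap -0.1 gf 0.0
need tool units [ 0.04  0.15 -0.01]
need wz 0.0025557646064726216
```

Emit:
servo_tool([
  [[0,0.1,0],[0,0,0],0],
  [[0,0.1,0],[0,0,0],0],
  [[0,0.07,0],[0,0,0],0],
  [[0,0,0],[0,0,0],0],
])

```text
time_s: 24.8
eef_pos: [0.5053, -0.0738, 0.065]
ee_rot: [-2.216, -2.224, 0.006]
force: [-4.6, -1.6, 4.1]
finger_gap: -0.0002
gripper_force: 2.7
```

Emit:
servo_tool([
  [[0,0.05,0],[0,0,0],0],
  [[0,0.05,0],[0,0,0],0],
  [[0,0,0],[0,0,0],0],
])

```text
time_s: 25.18
eef_pos: [0.5053, -0.0738, 0.0649]
ee_rot: [-2.213, -2.221, 0.014]
force: [-13.3, -0.7, 13.2]
finger_gap: -0.0001
gripper_force: 6.9
```

Emit:
servo_tool([
  [[0,-0.5,0],[0,0,0],0],
  [[0,-0.6,0],[0,0,0],0],
  [[0,0,-0.8],[0,0,1],0],
  [[0,0,-0.8],[0,0,1],0],
  [[0,0,-0.8],[0,0,1],0],
  [[0,0,-0.8],[0,0,1],0],
  [[0,0,-0.8],[0,0,1],0],
  [[0,0,-0.8],[0,0,1],0],
  [[0,0,-0.8],[0,0,1],0],
  [[0,0,-0.3],[0,0,1],0],
])

```text
time_s: 26.42
eef_pos: [0.4779, -0.0732, 0.2438]
ee_rot: [2.845, 1.329, 0.004]
force: [0.7, 0.0, -0.1]
finger_gap: 0.0001
gripper_force: 0.0
```

Emit:
servo_tool([
  [[0,0,0],[0,0,1],0],
  [[0,0,0],[0,0,1],0],
  [[0,0,0],[0,0,1],0],
  [[0,0,0],[0,0,1],0],
  [[0,0,0],[0,0,1],0],
  [[0,0,0],[0,0,1],0],
  [[0,0,0],[0,0,1],0],
  [[0,0,0],[0,0,1],0],
  [[0,0,0],[0,0,0.4],0],
])

```text
time_s: 27.55
eef_pos: [0.4771, -0.0731, 0.2423]
ee_rot: [3.133, 0.224, 0.001]
force: [0.2, -0.4, 0.0]
finger_gap: -0.0003
gripper_force: 0.0
```

Run:
```python
from st import *
from m import *
st((675,126,240),-81.7)
for n in("top","side"):
    img,d,W=cloud(n); 
    for b in((.49,.6,-.17,.02,.088,.105),(.60,.68,.09,.16,.158,.18),(.41,.50,.33,.42,.033,.05)):
        P=sel(W,*b); print(n,len(P),pca(P),rect(P))
```

```text
t 27.55 p [477.1 -73.1 242.3] psi -81.81 zax [ 0. -0. -1.] F [ 0.18 -0.41  0.01] gap -0.3 gf 0.0
need tool units [ 7.47 -5.63  0.08]
need wz -0.02229230183909294
top 253 (array([541.2, -16.8]), np.float64(109.7), np.float64(94.4), 253) (array([540.5, -20.4]), array([51.4, 38.9]), 88.3)
top 39 (array([642.4, 118.6]), np.float64(56.1), np.float64(167.9), 39) (array([642.9, 118.8]), array([15.8, 16.4]), 36.7)
top 451 (array([457.1, 375.4]), np.float64(24.6), np.float64(39.8), 451) (array([457.7, 376.3]), array([90. , 41.2]), 22.9)
side 466 (array([539.1, -62.9]), np.float64(90.0), np.float64(94.7), 466) (array([539.7, -72.3]), array([ 40. , 162.2]), 0.0)
side 48 (array([641.2, 124.1]), np.float64(12.5), np.float64(166.7), 48) (array([641.6, 122.1]), array([15.2, 14. ]), 51.1)
side 956 (array([456.5, 379.5]), np.float64(24.6), np.float64(40.5), 956) (array([457. , 376.9]), array([89.7, 41.8]), 23.6)
```

Emit:
servo_tool([
  [[0.4,-0.9,0],[0,0,0],0],
  [[0.6,-0.9,0],[0,0,0],0],
  [[0.8,-0.9,0],[0,0,0],0],
  [[0.8,-0.9,0],[0,0,0],0],
  [[0.8,-0.9,0],[0,0,0],0],
  [[0.8,-0.9,0],[0,0,0],0],
  [[0.9,-0.2,0],[0,0,0],0],
  [[0.9,0,0],[0,0,0],0],
  [[0.9,0,0],[0,0,0],0],
  [[0.6,0,0],[0,0,0],0],
])

```text
time_s: 28.9
eef_pos: [0.6769, 0.1255, 0.2418]
ee_rot: [-3.133, -0.227, 0.0]
force: [0.6, 0.1, 0.7]
finger_gap: -0.0002
gripper_force: 0.0
```

Emit:
servo_tool([
  [[0,0,0],[0,0,0],0],
  [[0,0,0.8],[0,0,0],0],
  [[0,0,0.8],[0,0,0],0],
  [[0,0,0.8],[0,0,0],0],
  [[0,0,0.6],[0,0,0],0],
  [[-0.2,0,0],[0,0,0],0],
  [[-0.15,0,0],[0,0,0],0],
  [[0,0,0],[0,0,0],0],
])

```text
time_s: 29.9
eef_pos: [0.6658, 0.1241, 0.1538]
ee_rot: [-3.133, -0.226, -0.003]
force: [0.3, 0.0, -0.2]
finger_gap: 0.0
gripper_force: 0.0
```

Run:
```python
from st import *
from m import *
st((664,124,150),-81.7)
img,d,W=cloud("side")
cv2.imwrite("pics/s3.png",cv2.cvtColor(cv2.resize(img[100:260,160:360],None,fx=3,fy=3),cv2.COLOR_RGB2BGR))
```

```text
t 29.9 p [665.8 124.1 153.8] psi -81.74 zax [ 0.002  0.    -1.   ] F [ 0.29  0.02 -0.24] gap 0.0 gf 0.0
need tool units [-0.06 -0.    0.13]
need wz -0.00823732947873168
```

View pics/s3.png

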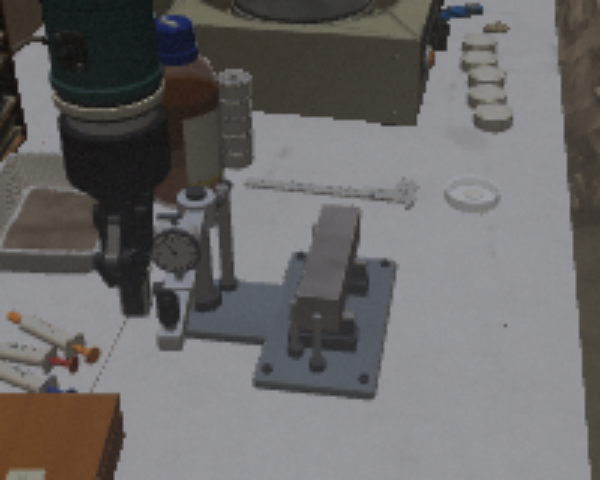

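Emit:
servo_tool([
  [[-0.05,0,0.1],[0,0,0],0],
  [[-0.28,-0.02,0],[0,0,-0.5],0],
  [[-0.28,-0.02,0],[0,0,-0.5],0],
  [[-0.28,-0.02,0],[0,0,-0.5],0],
  [[-0.28,-0.02,0],[0,0,-0.5],0],
  [[-0.28,-0.02,0],[0,0,-0.5],0],
  [[-0.28,-0.02,0],[0,0,-0.5],0],
  [[0,0,0],[0,0,0],0],
])

```text
time_s: 30.95
eef_pos: [0.6138, 0.1142, 0.1495]
ee_rot: [3.077, 0.634, -0.001]
force: [0.0, 0.3, 0.2]
finger_gap: 0.0001
gripper_force: 0.0
```

```bash
cat > k.py <<'E'
from st import *
s=arm.sense(); st()
R=Rn.from_rotvec(s["ee_rot"]).as_matrix(); v=R.T@(np.array([.6695,-.072,.15])-s["eef_pos"])
print("pivot in tool mm",(v*1000).round(1))
for n in("top","side"):
    img,d,W=cloud(n); th=np.radians(np.degrees(np.arctan2(R[1,1],R[0,1]))+180)
    k=np.array([.6695+.195*np.cos(th),-.072+.195*np.sin(th)])
    m=(np.hypot(W[...,0]-k[0],W[...,1]-k[1])<.03)&(W[...,2]>.112)&(W[...,2]<.14)
    print("predicted knob",(k*1000).round(),"arm pts",(W[m].mean(0)*1000).round(1) if m.any() else 0, m.sum())
E
python3 k.py
```

```text
t 30.95 p [613.8 114.2 149.5] psi -66.73 zax [-0.001 -0.001 -1.   ] F [0.04 0.32 0.18] gap 0.1 gf 0.0
pivot in tool mm [-22.4 193.   -0.5]
predicted knob [592. 107.] arm pts 0 0
predicted knob [592. 107.] arm pts [594.6 112.  131.1] 79
```

Emit:
servo_tool([
  [[-0.45,-0.03,0],[0,0,-0.8],0],
  [[-0.45,-0.03,0],[0,0,-0.8],0],
  [[-0.45,-0.03,0],[0,0,-0.8],0],
  [[-0.45,-0.03,0],[0,0,-0.8],0],
  [[-0.45,-0.03,0],[0,0,-0.8],0],
  [[-0.45,-0.03,0],[0,0,-0.8],0],
  [[-0.45,-0.03,0],[0,0,-0.8],0],
  [[-0.45,-0.03,0],[0,0,-0.8],0],
  [[-0.45,-0.03,0],[0,0,-0.8],0],
  [[0,0,0],[0,0,0],0],
])

```text
time_s: 32.3
eef_pos: [0.5168, 0.0443, 0.1494]
ee_rot: [2.732, 1.55, -0.001]
force: [1.0, 0.4, -1.0]
finger_gap: -0.0002
gripper_force: 0.0
```

```bash
python3 k.py
```

```text
t 32.3 p [516.8  44.3 149.4] psi -30.88 zax [-0.    -0.001 -1.   ] F [ 1.02  0.36 -0.95] gap -0.2 gf 0.0
pivot in tool mm [-21.4 190.8  -0.6]
predicted knob [502.  28.] arm pts 0 0
predicted knob [502.  28.] arm pts [507.4  33.5 129.6] 89
```

Emit:
servo_tool([
  [[-0.45,-0.05,0],[0,0,-0.8],0],
  [[-0.45,-0.05,0],[0,0,-0.8],0],
  [[-0.45,-0.05,0],[0,0,-0.8],0],
  [[-0.45,-0.05,0],[0,0,-0.8],0],
  [[-0.45,-0.05,0],[0,0,-0.8],0],
  [[-0.34,-0.03,0],[0,0,-0.6],0],
  [[-0.17,-0.02,0],[0,0,-0.3],0],
  [[0,0,0],[0,0,0],0],
])

```text
time_s: 33.4
eef_pos: [0.4803, -0.0286, 0.1494]
ee_rot: [2.34, 2.096, 0.0]
force: [0.3, 0.3, -0.0]
finger_gap: -0.0002
gripper_force: 0.0
```

```bash
python3 k.py
```

```text
t 33.4 p [480.3 -28.6 149.4] psi -6.31 zax [ 0.  0. -1.] F [ 0.34  0.28 -0.04] gap -0.2 gf 0.0
pivot in tool mm [-22.3 192.8  -0.5]
predicted knob [476. -51.] arm pts 0 0
predicted knob [476. -51.] arm pts [485.6 -42.3 129.7] 101
```

Emit:
servo_tool([
  [[-0.17,-0.01,0],[0,0,-0.3],0],
  [[-0.17,-0.01,0],[0,0,-0.3],0],
  [[-0.14,-0.01,0],[0,0,-0.25],0],
  [[-0.1,0,0],[0,0,-0.2],0],
  [[0,0,0],[0,0,0],0],
])

```text
time_s: 34.12
eef_pos: [0.4778, -0.0465, 0.1493]
ee_rot: [2.241, 2.201, -0.0]
force: [-0.4, -0.1, 0.3]
finger_gap: -0.0003
gripper_force: 0.0
```

Emit:
servo_tool([
  [[-0.06,0,0],[0,0,-0.1],0],
  [[-0.06,0,0],[0,0,-0.1],0],
  [[0,0,0],[0,0,0],0],
])

```text
time_s: 34.5
eef_pos: [0.4777, -0.0497, 0.1494]
ee_rot: [2.221, 2.221, -0.0]
force: [0.4, -0.7, -0.7]
finger_gap: -0.0002
gripper_force: 0.0
```

```bash
python3 k.py
```

```text
t 34.5 p [477.7 -49.7 149.4] psi -0.0 zax [ 0. -0. -1.] F [ 0.38 -0.7  -0.68] gap -0.2 gf 0.0
pivot in tool mm [-22.3 191.8  -0.6]
predicted knob [475. -72.] arm pts 0 0
predicted knob [475. -72.] arm pts [484.  -61.8 130.3] 96
```

Near the stop; creep until the force rises.

Emit:
servo_tool([
  [[-0.05,0,0],[0,0,0],0],
  [[-0.05,0,0],[0,0,0],0],
  [[0,0,0],[0,0,0],0],
])

```text
time_s: 34.98
eef_pos: [0.4777, -0.0528, 0.1494]
ee_rot: [2.222, 2.221, -0.0]
force: [-0.1, 1.0, -0.4]
finger_gap: -0.0001
gripper_force: 0.1
```

Emit:
servo_tool([
  [[-0.05,0,0],[0,0,0],0],
  [[0,0,0],[0,0,0],0],
])

```text
time_s: 35.22
eef_pos: [0.4777, -0.0542, 0.1493]
ee_rot: [2.222, 2.221, -0.0]
force: [0.4, 0.5, -0.5]
finger_gap: -0.0001
gripper_force: 0.1
```

Emit:
servo_tool([
  [[-0.05,0,0],[0,0,0],0],
  [[0,0,0],[0,0,0],0],
])

```text
time_s: 35.48
eef_pos: [0.4777, -0.0547, 0.1494]
ee_rot: [-2.22, -2.221, -0.001]
force: [-1.0, 4.5, -0.7]
finger_gap: 0.0002
gripper_force: 2.1
```

Emit:
servo_tool([
  [[-0.05,0,0],[0,0,0],0],
  [[0,0,0],[0,0,0],0],
])

```text
time_s: 35.72
eef_pos: [0.4777, -0.0548, 0.1494]
ee_rot: [-2.219, -2.222, -0.003]
force: [0.6, 7.8, 0.8]
finger_gap: -0.0002
gripper_force: 3.9
```

Emit:
servo_tool([
  [[-0.05,0,0],[0,0,0],0],
  [[0,0,0],[0,0,0],0],
])

```text
time_s: 35.98
eef_pos: [0.4776, -0.0549, 0.1494]
ee_rot: [-2.217, -2.222, -0.005]
force: [-1.4, 11.9, 0.2]
finger_gap: 0.0001
gripper_force: 5.6
```

Emit:
servo_tool([
  [[0.15,0,0],[0,0,0],0],
  [[0.5,-0.2,0],[0,0,0],0],
  [[0.6,-0.5,0],[0,0,0],0],
  [[0.8,-0.5,-0.5],[0,0,0],0],
  [[0.9,-0.2,-0.8],[0,0,0],0],
  [[1,0,-0.8],[0,0,0],0],
  [[1,0,-0.8],[0,0,0],0],
  [[1,0,0],[0,0,0],0],
  [[1,0,0],[0,0,0],0],
  [[0,0,0],[0,0,0],0],
])

```text
time_s: 37.22
eef_pos: [0.4341, 0.1526, 0.2365]
ee_rot: [2.216, 2.227, 0.0]
force: [0.5, -0.2, -0.9]
finger_gap: 0.0001
gripper_force: 0.0
```

Run:
```python
from st import *
from m import *
st()
ims=[]
for n in("top","side"):
    img,d,W=cloud(n)
    for nm,b in dict(knob=(.45,.50,-.1,-.04,.156,.18),arm=(.48,.64,-.12,-.03,.112,.14),bar=(.51,.57,-.17,.02,.088,.103),off=(.41,.50,.33,.42,.033,.05)).items():
        P=sel(W,*b); print(n,nm,pca(P) if len(P)>3 else 0,rect(P) if len(P) else 0)
    ims.append(img)
a=cv2.resize(ims[0][130:230,210:330],(480,400)); b=cv2.resize(ims[1][150:250,200:320],(480,400))
cv2.imwrite("pics/f.png",cv2.cvtColor(cv2.resize(np.hstack([a,b]),(800,333)),cv2.COLOR_RGB2BGR))
```

```text
t 37.23 p [434.1 152.6 236.5] psi 0.3 zax [ 0.  0. -1.] F [ 0.51 -0.23 -0.86] gap 0.1 gf 0.0
top knob (array([475.1, -73.2]), np.float64(150.5), np.float64(168.7), 36) (array([474.9, -73.3]), array([14.4, 16.4]), 43.1)
top arm (array([563.9, -72.6]), np.float64(179.4), np.float64(135.2), 374) (array([559.5, -67.3]), array([158.9,  36.6]), 1.7)
top bar (array([539.3, -71.5]), np.float64(89.8), np.float64(94.2), 660) (array([540.2, -73.5]), array([158.5,  39.8]), 89.7)
top off (array([456.9, 375.4]), np.float64(25.2), np.float64(39.3), 453) (array([457.9, 375.9]), array([90.3, 41.6]), 23.1)
side knob (array([470. , -72.1]), np.float64(132.9), np.float64(168.8), 8) (array([471.8, -72.6]), array([ 5.3, 11.1]), 38.5)
side arm (array([559.2, -66.2]), np.float64(179.1), np.float64(133.1), 478) (array([560.4, -68.3]), array([ 38.2, 159.7]), 85.3)
side bar (array([538.5, -38.4]), np.float64(87.9), np.float64(94.8), 326) (array([539.8, -72.3]), array([ 40.2, 161. ]), 0.1)
side off (array([456.6, 379.5]), np.float64(24.7), np.float64(40.5), 952) (array([456.7, 377.2]), array([90.3, 41.8]), 23.6)
```

View pics/f.png

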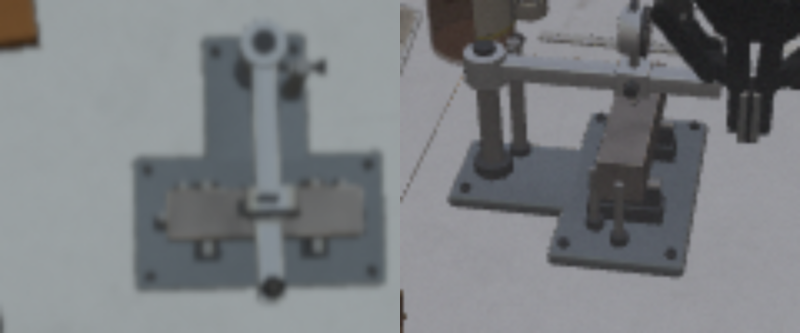

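The picture shows the bar on both rollers, touching the side pins at (195,185) and (325,183) and the end pin at (160,220). The arm is at its stop, with the gauge at (270,200) over the bar's middle and the gripper clear.

```bash
python3 -c "
from plant import arm
print(arm.close_job())"
```

```text
the job is handed in; nothing more can be done
None
```

I handed the job in at about 37 s: the long bar lies on both rollers, pushed home against all three pins, the swing arm rests against its stop with the gauge over the bar's middle, and the offcut has not moved; no verdict was shown.

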